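# Fill the nut basket and lift it off its ball dock

### The arm

A 6-joint arm with a two-finger parallel gripper is mounted at the origin on a cart in front of the work surface, level with it; the furniture and walls round the work are solid. World frame = base frame: x ahead of the robot, y to its left, z up, the work surface at z = 0. Lengths are in m, angles in rad, forces in N, time in s.
With the tool pointing down it reaches from about 0.35 to 0.975 m from the base axis. Payload 4.9 kg.
Tool frame: the origin (TCP) lies on the centre line of the jaws, within the pads' length; the fingertips stand 14 mm ahead of it and the grasp point (between the pads) lies 5 mm behind it (bot.finger_overhang is the distance from the TCP to the fingertips, in m); z points along the fingers, y is the line along which they close (so a half turn about z gives the same grasp; the last joint's range is limited). The gripper opens to 85 mm and grips with 20 to 120 N. Pads are 22 mm wide; open, the fingers measure 114 mm over their backs; the gripper's body (76 mm by 85 mm) begins 54 mm behind the grasp point. The pads swing forward as they close: fully open they stand 13 mm farther back than shut.
Start: joints at [-1.357, 0.053, 1.613, -0, 1.476, -0.119], TCP at [0.204, -0.591, 0.245] pointing down, gripper open.
Joint ranges: [-3.01, 3.01], [-1.01, 2.22], [0.06, 2.58], [-1.02, 4.17], [0.09, 2.62], [-3.14, 3.14]. Speed limits (rad/s): [2.57, 2.57, 3.14, 3.14, 3.14, 3.14].

### API

Orientations are given as a 3x3 rotation matrix whose columns are the frame's x, y, z axes.
In Python, from station import bot, eyes, job_done, spotter gives the robot as it stands. The module is installed in compiled form; this text tells all that it offers.
- The arm moves only by the shell command python3 -m handwheel 'ROWS'. ROWS is text: rows parted by semicolons, each of 7 numbers parted by spaces: the opening in per cent of the stroke, from 0 (shut) to 100 (fully open), then the shift along the tool's x, y, z in cm, then the turn, a rotation vector about the tool's x, y, z in rad. A call has 1 to 12 rows; each row is the pose to reach, as a shift and turn from the pose commanded when the call began, along the tool's axes at that moment; what a row does not reach only later rows make up. A row lasts 1/10 s, in which the tool goes at most 50 mm and 8.59 degrees, less where a joint would pass 70% of its speed; a pose out of reach is approached as far as the arm can. A call with a gripper value outside its range is refused whole. The fingers move at their own pace and stop on an object; the grip force is fixed at half the most. Time passes only in rows, so rows that repeat a pose let the fingers close. It gives the time, the measured TCP pose, the force, the opening and the grip force at its end, in the units of the state.
- bot.read_state(): the state, without advancing time (a new reading comes with each control period).
- eyes.snapshot(name): name is "scene" or "top" or "wrist"; returns a dict with "pixels" (384x512x3 uint8, blue, green, red), "range_z" (384x512 float32, m along the optical axis (not along the pixel's ray), 0 where there is no reading), "vfov" (degrees; the focal length in pixels is half the picture's height over the tangent of half this angle, whatever the lens; pixels are square), "cx", "cy" (the principal point, pixels), "distortion" ([k1, k2, p1, p2, k3] as OpenCV has them; the pictures are not rectified), "T" (4x4, takes a point from camera to world coordinates); the wrist camera has in their place "mount" (4x4, takes a point from camera to tool coordinates, whose origin is the TCP and whose axes are the flange's). Camera axes: x right, y up, looking along -z (the intrinsics and any distortion apply to the point x, -y, -z); pixel columns grow to the right and rows downward; lengths in m; the calibration is good to about 2 mm. A picture is of the moment at which its call begins: read the wrist's pose just before it.
- job_done(): hands the job in; it is judged then, once.
Trained networks look in a picture, given as the dict that the camera call returned (one of the last four; its "shot" number tells which), for a name from the list of things; names that differ only in an ending like _2 or _b are one class to them, and where a whole thing is asked for, a point or a joint stands for the part that bears it (a point fixed in the world has none). Each returns a list of dicts, best first, with "score" (0 to 1); they miss things now and then, are a little off and sometimes report something else, mostly with a low value. They report only what shows in the picture. A call takes as long as a camera call. They do not tell look-alikes from the thing itself.
- spotter.spot_in(picture, query): "bbox" ([centre column, centre row, width, height] in pixels, round what is visible of it).
The state is a dict: "time_s": time; "joint_pos": joint angles; "qvel": joint speeds; "tau": joint torques, N m; "tcp_pos": TCP position; "tcp_rot": TCP orientation; "contact_force": force on the tool from outside, world axes, zero at the start; "moment": the same for the moment, N m; "opening": opening from 0.0 (shut) to 1.0 (fully open); "grip_force": force on a finger pad.
Only numpy, scipy, OpenCV 4.12 (cv2) and the standard library are available. Lean on these libraries where they do the work, as an engineer would, in place of code of your own. Each camera call takes 0.05 s, during which the arm holds its last target. There are 200 camera calls.

### The job

Take the scoop by its upright black handle, pour all six hazelnuts into the white basket while the basket sits coupled on its dock, and stand the empty scoop back on the worktop. Then grip the red fin of the spring latch, pull it sideways all the way out, lift the basket straight up off the ball post and finish while holding it there, level, about 10 cm above where it sat and still over the dock: do not let go or put it down. Never touch the nuts with the fingers, and leave the other things on the worktop alone.

Things in the scene. Friction and masses are not known exactly. Their poses are not given: they have to be found in the camera images.
- dock: fixed steel base plate 8 mm thick, spanning x -64..64, y -45..141 mm of its origin, which lies on the post's axis at the worktop. Axes: z up, y from the post towards the basket, x across; the latch pulls along -x. A 12 mm post carries a 30 mm ball head, flat underneath, 40 to 58 mm above the worktop. Two low black cheeks beside the basket, tops 28 mm above the worktop
- ball_top (a point): top of the ball head on the dock, on the post's axis, 58 mm above the worktop; axes as the dock's
- basket: loose white basket with blue coupler, 0.48 kg with latch. Origin on the coupler's axis, level with the underside, 8 mm above the worktop when seated; axes as the dock's. Basket outside x -50..50, y 42..132, 56 mm tall, walls and floor 4 mm. Coupler 44 x 44 mm, 56 mm tall: socket over the ball, 2 mm play, free of ball and cheeks once raised 30 mm. Its mass centre lies about below the fin
- basket_floor (a point): centre of the basket's inner floor, at basket x 0, y 87, z 4 mm; axes as the basket's. Inside of the basket: 92 mm (x) by 82 mm (y), rim 52 mm above this point
- coupler (a point): underside of the coupler's roof on its axis (basket 0, 0, 50 mm), which rests on ball_top when coupled
- latch (a joint): latch slide, m: 0 shut (fork under the ball, basket locked down); grows as the fin is pulled along the basket's -x; stop at 0.034. Free of the ball from 0.024, pull to 0.028 or more. Spring 2.4 N shut, 6 N out: shuts unless held. Hold it out while lifting by the fin straight up; once off the ball the spring draws the basket about 30 mm along its -x until the latch reads 0 again, which is all right
- latch_fin (a point): middle of the top edge of the upright red fin, 116 mm above the worktop when seated (basket 0, 32, 108 mm with the latch shut); moves with the latch. The fin is 12 mm thick along the basket's x, 30 mm long along y, and stands 44 mm tall above a steel plate; grip it from above across its thickness, firmly (30 N or more)
- scoop: loose aluminium scoop (0.1 kg). Origin: centre of the underside of its flat part. z up, spout along -x, handle at +x. Trough 50 mm wide (inside 44), x -72..29 mm, 36 mm tall; flat floor 4 mm thick from x 26 to -29, then a straight 35 degree ramp up to the lip at x -72. The nuts stay in while it is level and roll out over the lip when it is tipped, spout down, by 45 to 65 degrees
- scoop_handle (a point): middle of the top of the scoop's upright black handle, at scoop x 47, y 0, z 96 mm. The handle is 12 mm thick along the scoop's y, 26 mm long along x, and clear on both sides from 40 mm above the worktop up to its top
- scoop_lip (a point): middle of the scoop's pouring lip, at scoop x -72, y 0, z 33.5 mm
- nut0: hazelnut, a brown ball 13 mm across with a pale spot; origin at its centre
- nut1: hazelnut, a brown ball 13 mm across with a pale spot; origin at its centre
- nut2: hazelnut, a brown ball 13 mm across with a pale spot; origin at its centre
- nut3: hazelnut, a brown ball 13 mm across with a pale spot; origin at its centre
- nut4: hazelnut, a brown ball 13 mm across with a pale spot; origin at its centre
- nut5: hazelnut, a brown ball 13 mm across with a pale spot; origin at its centre
- spread_tub: bystander: green and white tub 96 x 137 x 53 mm, right of the dock; origin under its centre
- tongs: bystander: steel tongs 336 x 66 x 38 mm lying at the right; origin under the centre, long axis x
- salt_shaker: bystander: salt shaker 44 mm wide, 90 mm tall, behind the scoop; origin under its centre
There are look-alikes about, which are no part of the job. What is shaped like the scoop but orange is not meant.

How it is judged:
On the way, in this order (a step that is already met when the one before it is completed fails the run):
1. all six nuts are in the basket, which is still coupled and latched on the dock (x of nut0 in the frame of basket_floor between -0.048 and 0.048 m and y of nut0 in the frame of basket_floor between -0.043 and 0.043 m and z of nut0 in the frame of basket_floor between 0 and 0.045 m and x of nut1 in the frame of basket_floor between -0.048 and 0.048 m and y of nut1 in the frame of basket_floor between -0.043 and 0.043 m and z of nut1 in the frame of basket_floor between 0 and 0.045 m and x of nut2 in the frame of basket_floor between -0.048 and 0.048 m and y of nut2 in the frame of basket_floor between -0.043 and 0.043 m and z of nut2 in the frame of basket_floor between 0 and 0.045 m and x of nut3 in the frame of basket_floor between -0.048 and 0.048 m and y of nut3 in the frame of basket_floor between -0.043 and 0.043 m and z of nut3 in the frame of basket_floor between 0 and 0.045 m and x of nut4 in the frame of basket_floor between -0.048 and 0.048 m and y of nut4 in the frame of basket_floor between -0.043 and 0.043 m and z of nut4 in the frame of basket_floor between 0 and 0.045 m and x of nut5 in the frame of basket_floor between -0.048 and 0.048 m and y of nut5 in the frame of basket_floor between -0.043 and 0.043 m and z of nut5 in the frame of basket_floor between 0 and 0.045 m and z of coupler in the frame of ball_top below 0.006 m and horizontal distance between coupler and ball_top below 0.008 m and value of joint latch below 0.006 m), for 0.2 s.
2. the scoop stands on the worktop, let go, and the latch is pulled out (0.024 or more) while the basket is still seated (angle between scoop's own z axis and vertical below 0.15 rad and height (world z) of scoop between -0.006 and 0.006 m and z of coupler in the frame of ball_top below 0.006 m and horizontal distance between coupler and ball_top below 0.008 m and value of joint latch above 0.024 m and contact force between scoop and the fingers below 0.1 N), for 0.1 s.
At the end, for the whole second after the job is handed in: The basket is held still by the fingers, 60 to 200 mm above its seat, within 100 mm sideways of it, tilted less than 15 degrees, touching nothing of the dock; all six nuts lie in it; the scoop stands upright on the worktop beside the dock (x of nut0 in the frame of basket_floor between -0.048 and 0.048 m and y of nut0 in the frame of basket_floor between -0.043 and 0.043 m and z of nut0 in the frame of basket_floor between 0 and 0.045 m and x of nut1 in the frame of basket_floor between -0.048 and 0.048 m and y of nut1 in the frame of basket_floor between -0.043 and 0.043 m and z of nut1 in the frame of basket_floor between 0 and 0.045 m and x of nut2 in the frame of basket_floor between -0.048 and 0.048 m and y of nut2 in the frame of basket_floor between -0.043 and 0.043 m and z of nut2 in the frame of basket_floor between 0 and 0.045 m and x of nut3 in the frame of basket_floor between -0.048 and 0.048 m and y of nut3 in the frame of basket_floor between -0.043 and 0.043 m and z of nut3 in the frame of basket_floor between 0 and 0.045 m and x of nut4 in the frame of basket_floor between -0.048 and 0.048 m and y of nut4 in the frame of basket_floor between -0.043 and 0.043 m and z of nut4 in the frame of basket_floor between 0 and 0.045 m and x of nut5 in the frame of basket_floor between -0.048 and 0.048 m and y of nut5 in the frame of basket_floor between -0.043 and 0.043 m and z of nut5 in the frame of basket_floor between 0 and 0.045 m and angle between scoop's own z axis and vertical below 0.15 rad and height (world z) of scoop between -0.006 and 0.006 m and z of coupler in the frame of ball_top between 0.06 and 0.2 m and horizontal distance between coupler and ball_top below 0.1 m and angle between basket's own z axis and vertical below 0.26 rad and linear speed of basket below 0.03 m/s and contact force between basket and the fingers above 2 N and contact force between each of basket, scoop and dock below 0.1 N and contact force between scoop and anything else above 0.2 N); the arm keeps its last pose, push and grip.
It fails at once if a bystander (tub, tongs, shaker) is moved by more than 30 mm (distance of any of spread_tub, tongs, salt_shaker from where it was at the start of the episode above 0.03 m).
It fails at once if the fingers touch a nut (contact force between any of nut0, nut1, nut2, nut3, nut4, nut5 and the fingers above 0.5 N).
It also fails if it takes over 64 s, if anything falls off the work surface, if the arm or the gripper's body presses on something with over 40 N, if the wrist force passes 120 N, or if a joint passes its speed limit or range.

## Working session

There is one attempt and no reset: what is moved stays moved. The work goes in short steps, Python scripts to look and compute and a shell command to move; the robot and the scene stay as the last step left them, time stands still between calls to the robot, and variables do not carry over. Pictures are saved under pics/ and viewed, at most 10 in all, crops included, and the job is handed in when it is done.

```bash
mkdir -p pics
cat > h.py <<'E'
import numpy as np, cv2, math
from station import bot, eyes, job_done, spotter
def K(p):
    f=p["pixels"].shape[0]/2/math.tan(math.radians(p["vfov"])/2)
    return np.array([[f,0,p["cx"]],[0,f,p["cy"]],[0,0,1.]])
def T(p,st=None):
    if "T" in p: return np.array(p["T"])
    st=st or bot.read_state()
    A=np.eye(4);A[:3,:3]=st["tcp_rot"];A[:3,3]=st["tcp_pos"]
    return A@np.array(p["mount"])
def cloud(p,M):
    h,w=p["range_z"].shape
    u,v=np.meshgrid(np.arange(w),np.arange(h))
    n=cv2.undistortPoints(np.stack([u,v],-1).reshape(-1,1,2).astype(float),K(p),np.array(p["distortion"],float)).reshape(h,w,2)
    z=p["range_z"]
    P=np.stack([n[...,0]*z,-n[...,1]*z,-z],-1)
    W=P@M[:3,:3].T+M[:3,3]; W[z==0]=np.nan
    return W
def proj(p,M,X):
    C=(np.atleast_2d(X)-M[:3,3])@M[:3,:3]
    C=C*[1,-1,-1]
    return cv2.projectPoints(C.reshape(-1,1,3),np.zeros(3),np.zeros(3),K(p),np.array(p["distortion"],float))[0].reshape(-1,2)
E
cat > a.py <<'E'
from h import *
ims=[]
for n in("scene","top"):
    p=eyes.snapshot(n); M=T(p); W=cloud(p,M)
    np.savez(n+".npz",W=W,px=p["pixels"])
    cv2.imwrite(f"pics/{n}0.png",p["pixels"])
    for q in("scoop","scoop_handle","basket","latch_fin","dock","spread_tub","tongs","salt_shaker","nut0"):
        for d in spotter.spot_in(p,q)[:7]:
            c,r,w,h=d["bbox"]; x=W[int(min(383,r)),int(min(511,c))]
            print(n,q,round(d["score"],2),np.round(d["bbox"]),np.round(x,3))
print(bot.read_state()["tcp_rot"])
E
python3 a.py
```

```text
scene scoop 0.63 [179. 269.  23.  48.] [0.503 0.409 0.02 ]
scene scoop 0.62 [208. 238.  24.  33.] [0.542 0.236 0.007]
scene scoop_handle 0.93 [178. 271.  25.  51.] [0.507 0.41  0.01 ]
scene scoop_handle 0.81 [209. 241.  18.  27.] [0.524 0.251 0.013]
scene scoop_handle 0.42 [271. 182.  18.  14.] [ 0.526 -0.103  0.074]
scene basket 0.93 [260. 195.  32.  42.] [ 0.537 -0.054  0.035]
scene latch_fin 0.5 [270. 183.  13.  15.] [ 0.523 -0.098  0.073]
scene dock 0.49 [189. 213.  16.  30.] [0.653 0.214 0.047]
scene spread_tub 0.82 [273. 165.  26.  27.] [ 0.608 -0.235  0.054]
scene tongs 0.8 [309. 158.  42.  23.] [ 0.563 -0.472  0.   ]
scene salt_shaker 0.71 [189. 212.  10.  26.] [0.655 0.213 0.05 ]
top scoop 0.77 [159. 197.  49.  30.] [0.539 0.266 0.003]
top scoop 0.65 [101. 215.  37.  40.] [0.48  0.449 0.004]
top scoop_handle 0.71 [387. 210.  34. 102.] [ 0.483 -0.439  0.028]
top scoop_handle 0.62 [160. 199.  47.  27.] [0.529 0.265 0.007]
top scoop_handle 0.61 [104. 216.  40.  42.] [0.48  0.439 0.005]
top basket 0.68 [261. 205.  58.  43.] [ 0.506 -0.048  0.013]
top latch_fin 0.56 [275. 198.  22.  18.] [ 0.517 -0.088  0.07 ]
top dock 0.57 [264. 204.  68.  56.] [ 0.509 -0.06   0.014]
top spread_tub 0.79 [334. 161.  41.  29.] [ 0.637 -0.273  0.05 ]
top salt_shaker 0.58 [176. 152.  13.  19.] [0.661 0.205 0.083]
[[ 9.45144162e-01  3.26653505e-01  2.71945133e-05]
 [ 3.26653506e-01 -9.45144161e-01 -4.56375993e-05]
 [ 1.07950537e-05  5.20172936e-05 -9.99999999e-01]]
```

```bash
python3 -c "
import cv2,numpy as np
a=cv2.imread('pics/top0.png')[130:260,70:330];b=cv2.imread('pics/scene0.png')[140:310,140:345]
a=cv2.resize(a,None,fx=3,fy=3,interpolation=2);b=cv2.resize(b,None,fx=1.6*0.75*1,fy=1.2,interpolation=2)
cv2.imwrite('pics/c0.png',np.vstack([a,np.pad(b,((0,0),(0,780-b.shape[1]),(0,0)))])[:600])"
```

```text
(no output)
```

View pics/c0.png

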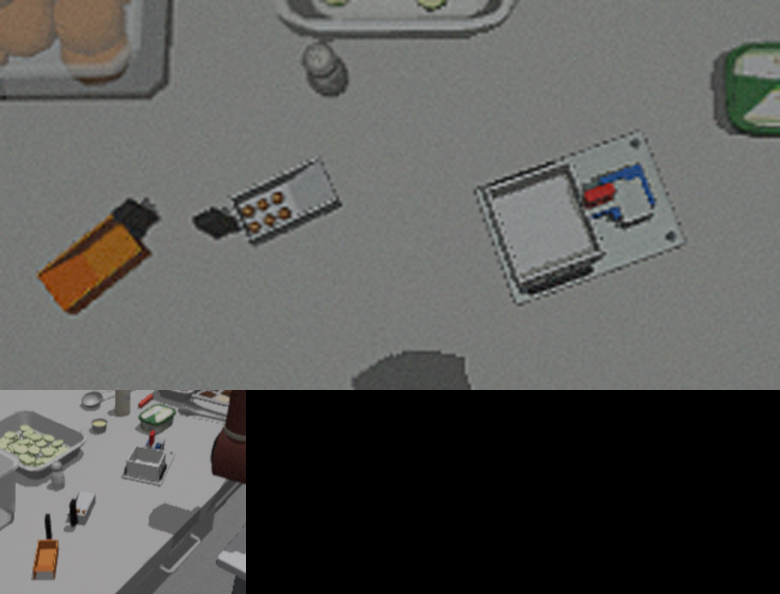

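The top picture has two scoop-shaped things. The orange one is at (101,215) and the aluminium one, with six brown nuts and a black handle, is at (159,197). The aluminium one is the one meant: it isn't orange and it holds the nuts, and this enlarged crop confirms it. The dock is at (262,205), with the basket to the left of its post and the red fin at (270,194). Next I'll get coarse positions.

```bash
cat > b.py <<'E'
from h import *
for n in("top","scene"):
    D=np.load(n+".npz");W=D["W"];px=D["px"].astype(int)
    B,G,R=px[...,0],px[...,1],px[...,2]
    x,y,z=W[...,0],W[...,1],W[...,2]
    near=lambda a,b,r:np.hypot(x-a,y-b)<r
    for nm,m in(("handle",near(.51,.27,.12)&(z>.06)),("handletop",near(.51,.27,.12)&(z>.088)),("fin",near(.52,-.09,.08)&(R>B+60)&(R>G+60)&(z>.05)),("fintop",near(.52,-.09,.08)&(R>B+60)&(z>.108)),("scoop",near(.53,.26,.13)&(z>.008)&(z<.045)),("blue",near(.52,-.09,.1)&(B>R+50)&(z>.055)),("plate",near(.51,-.07,.15)&(z>.004)),("rim",near(.51,-.04,.12)&(z>.058)&(z<.068))):
        P=W[m]
        if len(P)<3: print(n,nm,len(P));continue
        r=cv2.minAreaRect(P[:,:2].astype(np.float32)*1000)
        print(n,nm,len(P),P.mean(0).round(3),"rect",np.round(r[0]),np.round(r[1]),round(r[2]),"z",P[:,2].max().round(3))
E
python3 b.py
```

```text
top handle 111 [0.507 0.336 0.086] rect [508. 342.] [97. 20.] 83 z 0.101
top handletop 61 [0.508 0.336 0.095] rect [509. 342.] [96. 19.] 83 z 0.101
top fin 36 [ 0.522 -0.072  0.116] rect [522. -73.] [11. 27.] 19 z 0.12
top fintop 35 [ 0.522 -0.072  0.116] rect [522. -72.] [10. 27.] 19 z 0.12
top scoop 528 [0.535 0.249 0.024] rect [548. 264.] [136. 229.] 49 z 0.045
top blue 66 [ 0.541 -0.104  0.064] rect [531. -95.] [42. 57.] 21 z 0.072
top plate 2832 [ 0.512 -0.059  0.023] rect [512. -70.] [295. 288.] 40 z 0.12
top rim 264 [ 0.515 -0.05   0.064] rect [515. -51.] [101. 154.] 19 z 0.068
scene handle 83 [0.504 0.325 0.083] rect [508. 343.] [93. 19.] 81 z 0.101
scene handletop 39 [0.506 0.332 0.094] rect [508. 344.] [92. 19.] 81 z 0.101
scene fin 15 [ 0.521 -0.07   0.115] rect [523. -72.] [10. 34.] 24 z 0.12
scene fintop 16 [ 0.521 -0.069  0.115] rect [523. -72.] [10. 34.] 24 z 0.12
scene scoop 403 [0.54  0.244 0.024] rect [543. 264.] [115. 229.] 42 z 0.044
scene blue 9 [ 0.516 -0.088  0.063] rect [526. -91.] [19. 41.] 72 z 0.065
scene plate 1190 [ 0.5   -0.029  0.038] rect [503. -59.] [277. 261.] 26 z 0.12
scene rim 167 [ 0.504 -0.028  0.063] rect [512. -44.] [101. 151.] 20 z 0.068
```

```bash
python3 -m handwheel '100 47 -49.2 -5.5 0 0 -1.57;100 47 -49.2 -5.5 0 0 -1.57;100 47 -49.2 -5.5 0 0 -1.57;100 47 -49.2 -5.5 0 0 -1.57;100 47 -49.2 -5.5 0 0 -1.57;100 47 -49.2 -5.5 0 0 -1.57;100 47 -49.2 -5.5 0 0 -1.57;100 47 -49.2 -5.5 0 0 -1.57;100 47 -49.2 -5.5 0 0 -1.57;100 47 -49.2 -5.5 0 0 -1.57;100 47 -49.2 -5.5 0 0 -1.57;100 47 -49.2 -5.5 0 0 -1.57'
python3 - <<'E'
from h import *
s=bot.read_state();print(np.round(s["joint_pos"],2),np.round(s["tcp_rot"],3),s["tcp_pos"])
D=np.load("top.npz");W=D["W"];x,y,z=np.moveaxis(W,-1,0)
m=(np.hypot(x-.51,y-.3)<.06)&(z>.085)&(y<.345);P=W[m];print(len(P),cv2.minAreaRect((P[:,:2]*1000).astype(np.float32)),P.mean(0))
m=(np.hypot(x-.53,y-.26)<.09)&(z>.03)&(z<.042)&(y<.31);P=W[m];print(len(P),cv2.minAreaRect((P[:,:2]*1000).astype(np.float32)),P.mean(0))
E
```

```text
time_s: 2.2
tcp_pos: [0.4538, -0.045, 0.2943]
tcp_rot: [[-0.327, 0.945, 0.001], [0.945, 0.327, -0.0], [-0.001, 0.001, -1.0]]
contact_force: [1.3, -0.9, -0.3]
opening: 0.999
grip_force: 0.0
[-0.26 -0.39  1.93 -0.    1.61 -0.6 ] [[-0.327  0.945  0.001]
 [ 0.945  0.327 -0.   ]
 [-0.001  0.001 -1.   ]] [ 0.45378976 -0.04495542  0.29425476]
41 ((504.7359313964844, 306.2117919921875), (11.810354232788086, 25.96193504333496), 21.623138427734375) [0.50400476 0.30576952 0.09495482]
155 ((527.9527587890625, 255.18527221679688), (51.46409606933594, 125.50092315673828), 24.579200744628906) [0.53354717 0.24279469 0.03440972]
```

```bash
python3 -m handwheel '100 5.8 5.5 0 0 0 0;100 5.8 5.5 0 0 0.15 0;100 5.8 5.5 0 0 0.3 0;100 5.8 5.5 2 0 0.45 0;100 5.8 5.5 4 0 0.6 0;100 5.8 5.5 6 0 0.75 0;100 5.8 5.5 8 0 0.9 0;100 5.8 5.5 9.5 0 1.05 0;100 5.8 5.5 9.5 0 1.1 0;100 5.8 5.5 9.5 0 1.1 0'
python3 - <<'E'
from h import *
s=bot.read_state();print(np.round(s["joint_pos"],2))
E
```

```text
time_s: 3.2
tcp_pos: [0.4861, 0.0255, 0.1974]
tcp_rot: [[-0.145, 0.946, -0.291], [0.428, 0.325, 0.843], [0.892, -0.003, -0.452]]
contact_force: [0.2, -1.0, 0.4]
opening: 0.999
grip_force: 0.0
[-0.46  0.18  1.82  0.75  1.97 -0.8 ]
```

```bash
cat > g.py <<'E'
from h import *
from scipy.spatial.transform import Rotation as Ro
def yawR(deg,tilt=0):
    c,s=math.cos(math.radians(deg)),math.sin(math.radians(deg))
    R=np.array([[c,s,0],[s,-c,0],[0,0,-1.]])
    return R@Ro.from_rotvec([0,tilt,0]).as_matrix()
def go(pos,R):
    s=bot.read_state();A=np.array(s["tcp_rot"])
    d=A.T@(np.array(pos)-s["tcp_pos"])*100
    print("shift cm",d.round(2),"turn",Ro.from_matrix(A.T@R).as_rotvec().round(3),"pos",np.round(s["tcp_pos"],4),"q",np.round(s["joint_pos"],2))
E
python3 - <<'E'
from g import *
p=eyes.snapshot("wrist");print(np.round(p["mount"],3),p["vfov"])
go([.51,.28,.26],yawR(112)); go([.486,.026,.26],yawR(109))
E
```

```text
[[-0.001  0.957  0.291  0.075]
 [ 1.     0.001 -0.001  0.002]
 [-0.002  0.291 -0.957 -0.127]
 [ 0.     0.     0.     1.   ]] 58.45862365359909
shift cm [16.03 10.49 17.97] turn [ 0.029 -1.098 -0.047] pos [0.4868 0.0256 0.199 ] q [-0.46  0.18  1.81  0.75  1.97 -0.8 ]
shift cm [ 5.46 -0.06 -2.72] turn [-0.    -1.098  0.   ] pos [0.4868 0.0256 0.199 ] q [-0.46  0.18  1.81  0.75  1.97 -0.8 ]
```

```bash
python3 -m handwheel '100 5.5 0 -2.7 0 -1.1 0;100 5.5 0 -2.7 0 -1.1 0;100 16 10.5 18 0.03 -1.1 -0.05;100 16 10.5 18 0.03 -1.1 -0.05;100 16 10.5 18 0.03 -1.1 -0.05;100 16 10.5 18 0.03 -1.1 -0.05;100 16 10.5 18 0.03 -1.1 -0.05;100 16 10.5 18 0.03 -1.1 -0.05;100 16 10.5 18 0.03 -1.1 -0.05;100 16 10.5 18 0.03 -1.1 -0.05;100 16 10.5 18 0.03 -1.1 -0.05'
cat > w.py <<'E'
from g import *
import sys
s=bot.read_state();p=eyes.snapshot("wrist");M=T(p,s);W=cloud(p,M)
np.savez("w.npz",W=W,px=p["pixels"]);cv2.imwrite(f"pics/{sys.argv[1]}.png",p["pixels"])
for q in sys.argv[2:]:
    for d in spotter.spot_in(p,q)[:6]: print(q,round(d["score"],2),np.round(d["bbox"]))
E
python3 w.py w1 scoop_handle scoop nut0
cat > sc.py <<'E'
from h import *
W=np.load("w.npz")["W"];x,y,z=np.moveaxis(W,-1,0)
m=(np.hypot(x-.505,y-.306)<.035)&(z>.088);P=W[m]
if len(P)>5: print("handle",len(P),cv2.minAreaRect((P[:,:2]*1000).astype(np.float32)),np.median(P[:,2]))
m=(np.hypot(x-.535,y-.24)<.1)&(z>.032)&(z<.04)&(y<.298);P=W[m]
if len(P)>5: print("rim",len(P),cv2.minAreaRect((P[:,:2]*1000).astype(np.float32)))
E
python3 sc.py
```

```text
time_s: 4.35
tcp_pos: [0.5103, 0.2788, 0.2609]
tcp_rot: [[-0.375, 0.927, 0.002], [0.927, 0.375, 0.001], [0.0, 0.003, -1.0]]
contact_force: [-0.2, 0.1, -0.3]
opening: 1.001
grip_force: 0.0
scoop_handle 0.95 [256. 183.  52. 121.]
scoop_handle 0.72 [284.  37.  66.  74.]
scoop 0.84 [254. 184.  51. 115.]
scoop 0.69 [283.  39.  64.  77.]
nut0 0.48 [249. 172.  14.   9.]
nut0 0.43 [263. 188.  13.  12.]
handle 8146 ((505.2195739746094, 305.1523742675781), (68.18998718261719, 32.72475051879883), 21.887182235717773) 0.32685703547943656
rim 752 ((534.8199462890625, 246.55838012695312), (50.055442810058594, 101.800537109375), 24.30583381652832)
```

View pics/w1.png

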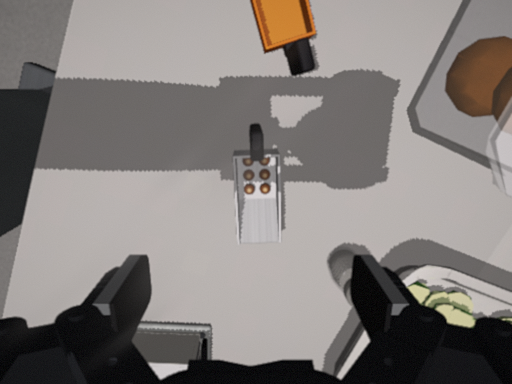

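The wrist picture shows the aluminium scoop with its handle at (256,142) and its nuts around (258,175). The orange look-alike is at the top edge (284,37). Next I'll refine the handle position.

```bash
sed -i 's/(z>.088)/(z>.088)\&(z<.104)/' sc.py; python3 sc.py
python3 - <<'E'
from g import *
go([.5055,.307,.13],yawR(114)); go([.5055,.307,.073],yawR(114))
E
```

```text
handle 416 ((506.58880615234375, 309.2904052734375), (11.334442138671875, 26.02913475036621), 22.377933502197266) 0.09608585552600299
rim 752 ((534.8199462890625, 246.55838012695312), (50.055442810058594, 101.800537109375), 24.30583381652832)
shift cm [ 2.83  0.61 12.97] turn [ 0.001  0.    -0.035] pos [0.5104 0.2785 0.2597] q [ 0.37 -0.06  1.7  -0.    1.5  -0.01]
shift cm [ 2.83  0.6  18.67] turn [ 0.001  0.    -0.035] pos [0.5104 0.2785 0.2597] q [ 0.37 -0.06  1.7  -0.    1.5  -0.01]
```

```bash
python3 -m handwheel '100 3 0.8 5 0 0 -0.03;100 3 0.8 10 0 0 -0.03;100 3 0.8 14 0 0 -0.03;100 3 0.8 17 0 0 -0.03;100 3 0.8 18.6 0 0 -0.03;100 3 0.8 18.6 0 0 -0.03;0 3 0.8 18.6 0 0 -0.03;0 3 0.8 18.6 0 0 -0.03;0 3 0.8 18.6 0 0 -0.03;0 3 0.8 18.6 0 0 -0.03;0 3 0.8 18.6 0 0 -0.03;0 3 0.8 18.6 0 0 -0.03'; python3 -m handwheel '0 0 0 0 0 0 0;0 0 0 0 0 0 0;0 0 0 0 0 0 0;0 0 0 -1 0 0 0;0 0 0 -2 0 0 0;0 0 0 -3 0 0 0;0 0 0 -3 0 0 0'; python3 w.py w2; python3 sc.py
```

```text
time_s: 5.75
tcp_pos: [0.5063, 0.3111, 0.0745]
tcp_rot: [[-0.406, 0.914, 0.001], [0.914, 0.406, -0.0], [-0.001, 0.001, -1.0]]
contact_force: [-1.2, -0.8, 4.5]
opening: 0.134
grip_force: 58.4
time_s: 6.45
tcp_pos: [0.5072, 0.3117, 0.106]
tcp_rot: [[-0.405, 0.914, 0.004], [0.914, 0.405, 0.002], [-0.0, 0.005, -1.0]]
contact_force: [0.8, 0.1, -1.1]
opening: 0.133
grip_force: 58.4
handle 788 ((505.2039794921875, 321.7904052734375), (37.71526336669922, 5.519583702087402), 23.949708938598633) 0.09919215632773552
rim 82 ((519.4503173828125, 256.36370849609375), (24.408109664916992, 75.2511978149414), 50.544437408447266)
```

View pics/w2.png

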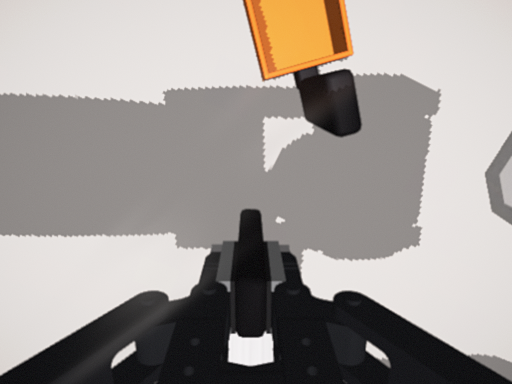

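Run:
```python
from g import *
c,s=math.cos(math.radians(19)),math.sin(math.radians(19))
O=np.array([.532,-.102,0]);dk=lambda x,y,z:O+[c*x-s*y,s*x+c*y,z]
r=np.array([-.1207,0,.041])
go(bot.read_state()["tcp_pos"]+np.array([0,0,.1]),yawR(114))
R0=yawR(109);p0=dk(0,100/1e3,.125)-R0@r
go(p0,R0);print(p0)
for t,z in((.15,.12),(.3,.112),(.45,.104),(.6,.095),(.7,.088),(.8,.083),(.9,.08),(1,.08),(1.1,.08)):
    R=yawR(109,t);q=dk(0,.1,z)-R@r
    print(t,z,(R0.T@(q-p0)*100).round(2))
```

```text
shift cm [ -0.     0.03 -10.  ] turn [ 0.003  0.    -0.001] pos [0.5067 0.3114 0.105 ] q [ 0.43  0.11  1.8  -0.    1.23  0.01]
shift cm [-16.83 -12.53  -6.14] turn [0.003 0.    0.086] pos [0.5067 0.3114 0.105 ] q [ 0.43  0.11  1.8  -0.    1.23  0.01]
[0.46014711 0.10667595 0.166     ]
0.15 0.12 [-0.75  0.   -1.26]
0.3 0.112 [-1.75  0.   -2.08]
0.45 0.104 [-2.98 -0.   -2.74]
0.6 0.095 [-4.42  0.   -3.1 ]
0.7 0.088 [-5.48  0.   -3.11]
0.8 0.083 [-6.6   0.   -3.21]
0.9 0.08 [-7.78  0.   -3.4 ]
1 0.08 [-9.    0.   -3.77]
1.1 0.08 [-10.25   0.    -4.02]
```

```bash
python3 -m handwheel '0 0 0 -2 0 0 0;0 0 0 -4.5 0 0 0;0 -0.8 -0.6 -6.2 0 0 0.01;0 -2.5 -1.9 -6.2 0 0 0.02;0 -4.6 -3.4 -6.2 0 0 0.03;0 -7 -5.2 -6.2 0 0 0.04;0 -9.4 -7 -6.2 0 0 0.05;0 -11.8 -8.8 -6.2 0 0 0.06;0 -14 -10.4 -6.2 0 0 0.07;0 -15.7 -11.7 -6.2 0 0 0.08;0 -16.6 -12.3 -6.2 0 0 0.086;0 -16.8 -12.5 -6.2 0 0 0.086'; python3 -m handwheel '0 0 0 0 0 0 0;0 0 0 0 0 0 0'
python3 - <<'E'
from g import *
p=eyes.snapshot("top");M=T(p);a=p["pixels"]
s=bot.read_state();tip=np.array(s["tcp_pos"])+np.array(s["tcp_rot"])@[-.1207,0,.041]
print(tip,proj(p,M,tip))
b=eyes.snapshot("scene")["pixels"]
cv2.imwrite("pics/c1.png",np.hstack([cv2.resize(a[150:250,200:320],None,fx=3.3,fy=3.3),cv2.resize(b[150:250,200:320],None,fx=3.3,fy=3.3)]))
E
```

```text
time_s: 7.7
tcp_pos: [0.4595, 0.1061, 0.1653]
tcp_rot: [[-0.324, 0.946, 0.0], [0.946, 0.324, 0.0], [-0.0, 0.0, -1.0]]
contact_force: [0.8, 0.7, -2.1]
opening: 0.133
grip_force: 58.5
time_s: 7.9
tcp_pos: [0.4599, 0.1074, 0.1656]
tcp_rot: [[-0.326, 0.945, 0.001], [0.945, 0.326, 0.0], [0.0, 0.001, -1.0]]
contact_force: [-0.2, 0.1, -0.5]
opening: 0.133
grip_force: 58.5
[ 0.4992687  -0.00659853  0.12455781] [[246.37079419 201.37985846]]
```

View pics/c1.png

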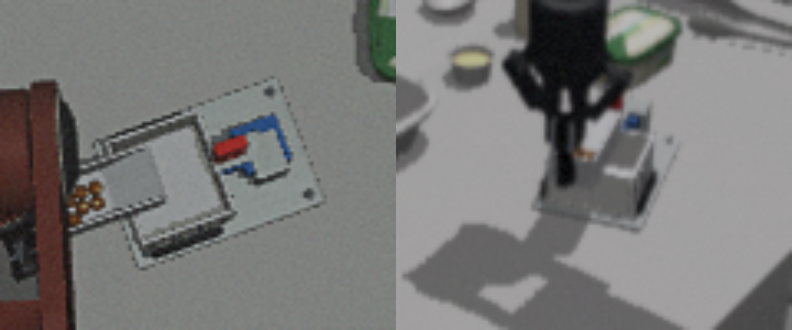

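```bash
python3 -m handwheel '0 -0.75 0 -1.25 0 0.15 0;0 -1.75 0 -2.1 0 0.3 0;0 -2.3 0 -2.4 0 0.38 0;0 -3 0 -2.75 0 0.45 0;0 -3.7 0 -2.9 0 0.53 0;0 -4.4 0 -3.1 0 0.6 0;0 -4.95 0 -3.1 0 0.65 0;0 -5.5 0 -3.1 0 0.7 0;0 -6 0 -3.15 0 0.75 0;0 -6.6 0 -3.2 0 0.8 0;0 -7.2 0 -3.3 0 0.85 0;0 -7.8 0 -3.4 0 0.9 0'
python3 - <<'E'
from g import *
s=bot.read_state();go(s["tcp_pos"],np.array(s["tcp_rot"]))
c,sn=math.cos(math.radians(19)),math.sin(math.radians(19))
L=np.array([.4994,-.0074,.08]);r=np.array([-.1207,0,.041])
for t in(.95,1,1.05,1.1,1.13): go(L-yawR(109,t)@r,yawR(109,t))
a=eyes.snapshot("top")["pixels"];b=eyes.snapshot("scene")["pixels"]
cv2.imwrite("pics/c2.png",np.hstack([cv2.resize(a[150:250,200:320],None,fx=3.3,fy=3.3),cv2.resize(b[150:250,200:320],None,fx=3.3,fy=3.3)]))
E
```

```text
time_s: 9.2
tcp_pos: [0.4857, 0.0322, 0.1998]
tcp_rot: [[-0.203, 0.945, -0.255], [0.588, 0.326, 0.741], [0.783, 0.001, -0.622]]
contact_force: [1.0, -4.3, -0.1]
opening: 0.131
grip_force: 59.1
shift cm [0. 0. 0.] turn [0. 0. 0.] pos [0.4857 0.0322 0.1998] q [-0.42  0.07  1.84  0.64  1.86 -0.77]
shift cm [-0.14  0.   -0.54] turn [0.    0.05  0.001] pos [0.4857 0.0322 0.1998] q [-0.42  0.07  1.84  0.64  1.86 -0.77]
shift cm [-0.39  0.   -1.12] turn [0.    0.1   0.001] pos [0.4857 0.0322 0.1998] q [-0.42  0.07  1.84  0.64  1.86 -0.77]
shift cm [-0.67  0.   -1.69] turn [0.    0.15  0.001] pos [0.4857 0.0322 0.1998] q [-0.42  0.07  1.84  0.64  1.86 -0.77]
shift cm [-0.98  0.   -2.25] turn [0.    0.2   0.001] pos [0.4857 0.0322 0.1998] q [-0.42  0.07  1.84  0.64  1.86 -0.77]
shift cm [-1.18  0.   -2.58] turn [0.    0.23  0.001] pos [0.4857 0.0322 0.1998] q [-0.42  0.07  1.84  0.64  1.86 -0.77]
```

View pics/c2.png

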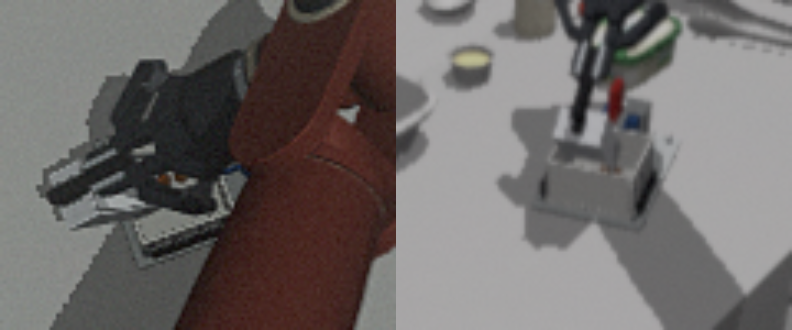

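The scoop is tilted over the basket, with a few nuts visible in its trough or in the basket at about (175,178). I'll carry on tipping.

```bash
python3 -m handwheel '0 0 0 0 0 0 0;0 -0.15 0 -0.55 0 0.05 0;0 -0.4 0 -1.1 0 0.1 0;0 -0.65 0 -1.7 0 0.15 0;0 -1 0 -2.25 0 0.2 0;0 -1.2 0 -2.6 0 0.23 0;0 -1.2 0 -2.6 0 0.23 0;0 -1.2 0 -2.6 0 0.23 0;0 -1.2 0 -2.6 0 0.23 0;0 -1.2 0 -2.6 0 0.23 0;0 -1.2 0 -2.6 0 0.23 0'
python3 - <<'E'
from g import *
for R,p in((yawR(109),[.4599,.1074,.18]),(yawR(109,.6),[.475,.07,.215])): go(p,R)
E
```

```text
time_s: 10.4
tcp_pos: [0.494, 0.007, 0.2066]
tcp_rot: [[-0.14, 0.945, -0.294], [0.404, 0.326, 0.855], [0.904, 0.001, -0.427]]
contact_force: [-0.3, 0.4, -1.2]
opening: 0.131
grip_force: 58.6
shift cm [ 2.13  0.04 10.72] turn [ 1.000e-03 -1.129e+00  1.000e-03] pos [0.494  0.007  0.2066] q [-0.49  0.21  1.78  0.75  2.02 -0.81]
shift cm [3.57 0.25 5.58] turn [ 0.    -0.529  0.001] pos [0.494  0.007  0.2066] q [-0.49  0.21  1.78  0.75  2.02 -0.81]
```

```bash
python3 -m handwheel '0 1.4 0 0.8 0 -0.13 0;0 2.4 0.1 2.2 0 -0.26 0;0 3.2 0.2 4 0 -0.4 0;0 3.6 0.2 5.6 0 -0.53 0;0 3.5 0.2 7 0 -0.68 0;0 3.2 0.1 8.4 0 -0.83 0;0 2.7 0 9.7 0 -0.98 0;0 2.1 0 10.7 0 -1.13 0;0 2.1 0 10.7 0 -1.13 0'
python3 - <<'E'
from g import *
a=eyes.snapshot("top")["pixels"];b=eyes.snapshot("scene")["pixels"]
cv2.imwrite("pics/c3.png",np.hstack([cv2.resize(a[150:250,200:320],None,fx=3.3,fy=3.3),cv2.resize(b[150:250,200:320],None,fx=3.3,fy=3.3)]))
go([.5067,.3114,.18],yawR(114)); go([.5065,.3113,.0745],yawR(114))
E
```

```text
time_s: 11.3
tcp_pos: [0.4574, 0.11, 0.1788]
tcp_rot: [[-0.332, 0.943, -0.001], [0.943, 0.332, -0.0], [0.0, -0.001, -1.0]]
contact_force: [-0.0, -0.1, -0.6]
opening: 0.134
grip_force: 58.7
shift cm [ 1.771e+01  1.117e+01 -1.000e-02] turn [ 0.    -0.002 -0.085] pos [0.4591 0.1075 0.1796] q [ 0.07 -0.28  2.03  0.    1.39 -0.26]
shift cm [17.69 11.15 10.54] turn [ 0.    -0.002 -0.085] pos [0.4591 0.1075 0.1796] q [ 0.07 -0.28  2.03  0.    1.39 -0.26]
```

View pics/c3.png

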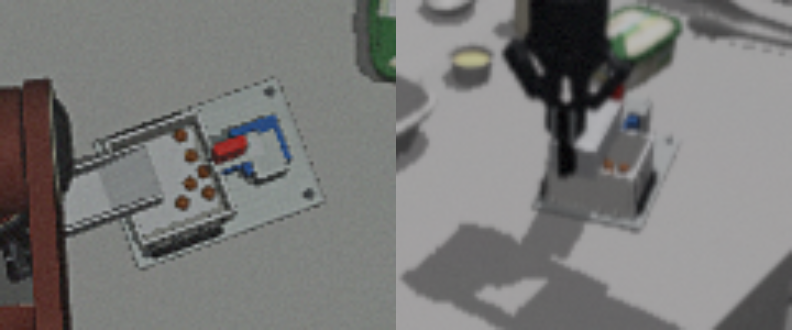

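All six nuts lie in the basket, at about (180..210,135..202), and the scoop is empty. I'll put the scoop back where it stood.

```bash
python3 -m handwheel '0 4.4 2.8 0 0 0 -0.02;0 8.8 5.6 0 0 0 -0.04;0 13.2 8.4 0 0 0 -0.06;0 16.5 10.4 1 0 0 -0.08;0 17.7 11.15 4 0 0 -0.085;0 17.7 11.15 7 0 0 -0.085;0 17.7 11.15 9 0 0 -0.085;0 17.7 11.15 10.1 0 0 -0.085;0 17.7 11.15 10.4 0 0 -0.085;0 17.7 11.15 10.6 0 0 -0.085;0 17.7 11.15 10.6 0 0 -0.085'
python3 - <<'E'
from g import *
go([.5065,.3113,.0745],yawR(114))
E
```

```text
time_s: 12.5
tcp_pos: [0.5088, 0.3102, 0.075]
tcp_rot: [[-0.404, 0.915, 0.002], [0.915, 0.404, 0.001], [-0.0, 0.003, -1.0]]
contact_force: [0.8, -0.4, -1.1]
opening: 0.132
grip_force: 59.0
shift cm [ 0.19 -0.16  0.04] turn [ 0.003  0.    -0.003] pos [0.5088 0.3102 0.075 ] q [ 0.42  0.15  1.81 -0.    1.18  0.01]
```

```bash
python3 -m handwheel '0 0 0 0 0 0 0;0 0 0 0.1 0 0 0'; python3 -m handwheel '0 0 0 0 0 0 0'
python3 - <<'E'
from g import *
go([.5065,.3113,.0745],yawR(114))
E
```

```text
time_s: 12.7
tcp_pos: [0.5085, 0.3108, 0.0745]
tcp_rot: [[-0.404, 0.915, 0.003], [0.915, 0.404, 0.001], [-0.0, 0.003, -1.0]]
contact_force: [-3.1, 0.3, 7.1]
opening: 0.131
grip_force: 60.1
time_s: 12.8
tcp_pos: [0.5085, 0.3107, 0.0745]
tcp_rot: [[-0.405, 0.914, 0.003], [0.914, 0.405, 0.001], [-0.0, 0.003, -1.0]]
contact_force: [-1.1, 0.0, 5.2]
opening: 0.131
grip_force: 59.8
shift cm [ 0.13 -0.16 -0.  ] turn [ 0.003  0.    -0.002] pos [0.5085 0.3107 0.0745] q [ 0.42  0.15  1.81 -0.    1.18  0.01]
```

```bash
python3 -m handwheel '100 0 0 0 0 0 0;100 0 0 0 0 0 0;100 0 0 0 0 0 0;100 0 0 0 0 0 0;100 0 0 0 0 0 0;100 0 0 -3 0 0 0;100 0 0 -7 0 0 0;100 0 0 -12 0 0 0;100 0 0 -17 0 0 0;100 0 0 -19 0 0 0'
python3 - <<'E'
from g import *
go([.532,-.098,.25],yawR(109))
E
```

```text
time_s: 13.8
tcp_pos: [0.5095, 0.3113, 0.2697]
tcp_rot: [[-0.405, 0.914, 0.009], [0.915, 0.405, 0.004], [-0.0, 0.01, -1.0]]
contact_force: [-0.3, 0.5, 0.7]
opening: 1.0
grip_force: 0.0
shift cm [-38.34 -14.52   1.83] turn [ 0.01  -0.     0.085] pos [0.5095 0.3113 0.2697] q [ 0.42 -0.03  1.66 -0.    1.51  0.01]
```

```bash
python3 -m handwheel '100 -38.3 -14.5 1.8 0.01 0 0.085;100 -38.3 -14.5 1.8 0.01 0 0.085;100 -38.3 -14.5 1.8 0.01 0 0.085;100 -38.3 -14.5 1.8 0.01 0 0.085;100 -38.3 -14.5 1.8 0.01 0 0.085;100 -38.3 -14.5 1.8 0.01 0 0.085;100 -38.3 -14.5 1.8 0.01 0 0.085;100 -38.3 -14.5 1.8 0.01 0 0.085;100 -38.3 -14.5 1.8 0.01 0 0.085;100 -38.3 -14.5 1.8 0.01 0 0.085;100 -38.3 -14.5 1.8 0.01 0 0.085'
python3 w.py w3 latch_fin basket
python3 - <<'E'
from g import *
D=np.load("w.npz");W=D["W"];B,G,R=np.moveaxis(D["px"].astype(int),-1,0);z=W[...,2]
m=(R>B+60)&(R>G+60)&(z>.108)&(z<.125);P=W[m];print(len(P),cv2.minAreaRect((P[:,:2]*1000).astype(np.float32)),P.mean(0))
m=(z>.058)&(z<.068)&(W[...,1]>-.075)&(W[...,1]<.1);P=W[m];print(len(P),cv2.minAreaRect((P[:,:2]*1000).astype(np.float32)))
t=eyes.snapshot("top");C=cloud(t,T(t));x,y,z=np.moveaxis(C,-1,0)
m=(np.hypot(x-.51,y-.3)<.06)&(z>.085)&(y<.345);P=C[m];print("scoop handle",len(P),P.mean(0))
E
```

```text
time_s: 14.9
tcp_pos: [0.5298, -0.0977, 0.2447]
tcp_rot: [[-0.326, 0.945, -0.009], [0.945, 0.326, -0.003], [0.0, -0.009, -1.0]]
contact_force: [0.4, 0.0, -0.4]
opening: 1.002
grip_force: 0.0
latch_fin 0.61 [244. 162.  50.  76.]
basket 0.62 [253. 111. 120. 176.]
260 ((522.85205078125, -69.15299987792969), (9.049007415771484, 26.43009376525879), 17.36813735961914) [ 0.52280886 -0.0661765   0.11635602]
4014 ((597.678955078125, 1.8279266357421875), (288.0481262207031, 112.8117904663086), 18.759071350097656)
scoop handle 45 [0.50865986 0.3068872  0.09436803]
```

View pics/w3.png

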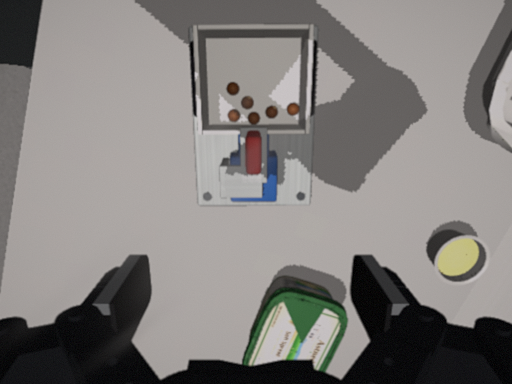

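The picture shows six nuts in the basket at (230..293,88..118) and the fin at (254,152). The scoop stands where I left it. Next I'll grip the fin.

Run:
```python
from g import *
go([.5225,-.0705,.093],yawR(109));go([.5225,-.0705,.15],yawR(109))
```

```text
shift cm [ 2.77  0.31 15.18] turn [-0.009  0.001  0.002] pos [ 0.53   -0.0971  0.2449] q [-0.32 -0.15  1.81 -0.01  1.49 -0.65]
shift cm [2.76 0.25 9.48] turn [-0.009  0.001  0.002] pos [ 0.53   -0.0971  0.2449] q [-0.32 -0.15  1.81 -0.01  1.49 -0.65]
```

```bash
python3 -m handwheel '80 2.75 0.25 4 -0.009 0 0;70 2.75 0.25 8 -0.009 0 0;70 2.75 0.3 11 -0.009 0 0;70 2.75 0.3 13.5 -0.009 0 0;70 2.75 0.3 15 -0.009 0 0;70 2.75 0.3 15.1 -0.009 0 0;0 2.75 0.3 15.1 -0.009 0 0;0 2.75 0.3 15.1 -0.009 0 0;0 2.75 0.3 15.1 -0.009 0 0;0 2.75 0.3 15.1 -0.009 0 0;0 2.75 0.3 15.1 -0.009 0 0;0 2.75 0.3 15.1 -0.009 0 0'
python3 - <<'E'
from g import *
go([.5225,-.0705,.093],yawR(109))
E
```

```text
time_s: 16.3
tcp_pos: [0.5233, -0.0726, 0.0953]
tcp_rot: [[-0.325, 0.946, 0.002], [0.946, 0.325, -0.002], [-0.002, 0.001, -1.0]]
contact_force: [-1.5, -0.4, 6.4]
opening: 0.13
grip_force: 61.8
shift cm [ 0.23 -0.01  0.23] turn [ 0.001  0.002 -0.   ] pos [ 0.5233 -0.0726  0.0953] q [-0.28 -0.04  1.96 -0.    1.21 -0.61]
```

```bash
python3 -m handwheel '0 0 -0.5 0 0 0 0;0 0 -1.2 0 0 0 0;0 0 -2 0 0 0 0;0 0 -2.6 0 0 0 0;0 0 -3 0 0 0 0;0 0 -3.1 0 0 0 0;0 0 -3.1 0 0 0 0;0 0 -3.1 0 0 0 0;0 0 -3.1 0 0 0 0'
python3 - <<'E'
from g import *
go([.5233,-.0726,.0953],yawR(109))
E
```

```text
time_s: 17.2
tcp_pos: [0.4948, -0.0825, 0.0953]
tcp_rot: [[-0.325, 0.946, 0.006], [0.946, 0.325, -0.001], [-0.003, 0.005, -1.0]]
contact_force: [5.4, 0.7, 4.8]
opening: 0.133
grip_force: 61.7
shift cm [0.01 3.02 0.01] turn [ 0.005  0.003 -0.001] pos [ 0.4948 -0.0825  0.0953] q [-0.31 -0.1   2.03  0.    1.21 -0.65]
```

The latch is about 30 mm out at 5.4 N, which fits the spring, so the grip holds. Now the straight lift.

```bash
python3 -m handwheel '0 0 0 -0.4 0 0 0;0 0 0 -1 0 0 0;0 0 0 -1.8 0 0 0;0 0 0 -2.6 0 0 0;0 0 0 -3.6 0 0 0;0 0 0 -4.6 0 0 0;0 0 0 -5.8 0 0 0;0 0 0 -7 0 0 0;0 0 0 -8.2 0 0 0;0 0 0 -9.2 0 0 0;0 0 0 -10 0 0 0;0 0 0 -10 0 0 0'; python3 -m handwheel '0 0 0 0 0 0 0;0 0 0 0 0 0 0;0 0 0 0 0 0 0'
python3 - <<'E'
from g import *
a=eyes.snapshot("top")["pixels"];b=eyes.snapshot("scene")["pixels"]
s=bot.read_state();w=eyes.snapshot("wrist");W=cloud(w,T(w,s))
cv2.imwrite("pics/c4.png",np.vstack([np.hstack([cv2.resize(x[140:260,190:320],(390,300)) for x in(a,b)]),cv2.resize(w["pixels"][:,:500],(780,600))[:300]]))
print(s["contact_force"],s["tcp_pos"],np.nanmax(W[...,2]))
E
```

```text
time_s: 18.4
tcp_pos: [0.494, -0.0824, 0.1956]
tcp_rot: [[-0.325, 0.946, 0.003], [0.946, 0.325, -0.002], [-0.003, 0.002, -1.0]]
contact_force: [0.5, 0.2, -5.4]
opening: 0.132
grip_force: 60.4
time_s: 18.7
tcp_pos: [0.4927, -0.082, 0.1928]
tcp_rot: [[-0.325, 0.946, -0.002], [0.946, 0.325, -0.0], [0.0, -0.002, -1.0]]
contact_force: [0.2, 0.3, -5.4]
opening: 0.132
grip_force: 60.4
[ 0.01555716 -0.32531872 -5.95813408] [ 0.49286939 -0.0820588   0.19312189] 0.26766444195233263
```

View pics/c4.png

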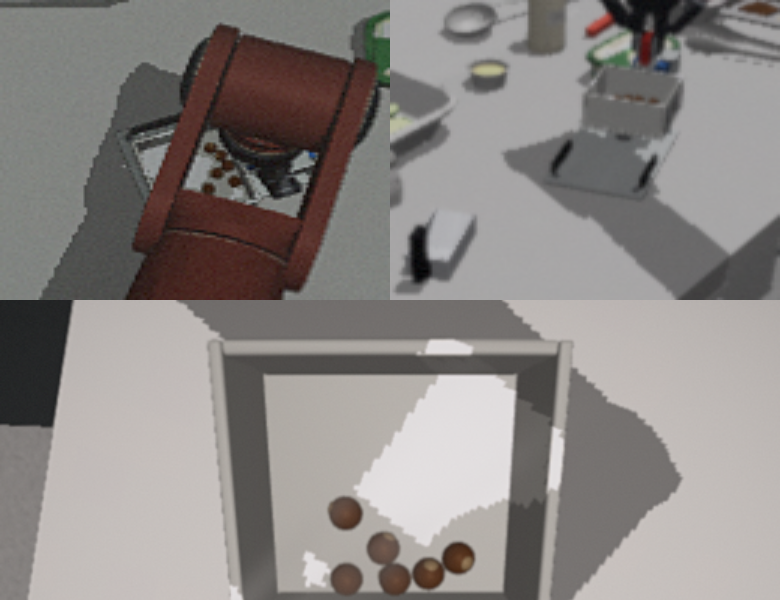

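The basket hangs level above the dock with six nuts inside, and the scoop stands upright on the worktop at (445,245). The measured load of 5.4–6 N fits the weight of the basket with the nuts, so I'm handing in.

```bash
python3 -c "
from station import job_done
print(job_done())"
```

```text
the job is handed in; nothing more can be done
None
```

The job is handed in: all six nuts are in the basket, the empty scoop is standing back on the worktop, and the basket is held level about 10 cm above its dock; the hand-in gave no verdict.

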